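# Park the feed lever and hang the lockout plate

## Robot

A 6-joint arm with a two-finger parallel gripper is mounted at the origin on the work surface. World frame = base frame: x ahead of the robot, y to its left, z up, the work surface at z = 0. Lengths are in mm, angles in rad, forces in N, time in s.
With the tool pointing down it reaches from about 350 to 975 mm from the base axis. Payload 7.1 kg.
Tool frame: the origin (TCP) lies at the very end of the fingers, on their centre line; the grasp point (between the pads) lies 19 mm behind it (ctrl.tcp_to_grasp is the distance from the TCP to the grasp point, in mm); z points along the fingers, x is the direction in which the jaws open and shut, and the axes are right-handed (so a half turn about z gives the same grasp; the last joint's range is limited). The gripper opens to 88 mm and grips with 3 to 60 N. Pads are 20 mm wide; open, the fingers measure 115 mm over their backs; the gripper's body (75 mm by 178 mm) begins 61 mm behind the grasp point.
Start: joints at [1.293, 0.423, 1.63, -0, 1.089, -0.019], TCP at [159.919, 604.178, 222.675] pointing down, gripper open.
Joint ranges: [-3, 3], [-0.9, 2.11], [0.09, 2.58], [-1.31, 4.45], [0.11, 2.69], [-2.54, 2.54]. Speed limits (rad/s): [2.39, 2.39, 3.01, 3.14, 3.14, 3.14].

## Interface

Orientations are given as a rotation vector (axis times angle).
In Python, from workcell import get_obs, viewer, ctrl, masks_of gives the robot as it stands. The module is installed in compiled form; this text tells all that it offers.
- The arm moves only by the shell command python3 -m inch 'ROWS'. ROWS is JSON, a list of rows, each an object of numbers: "tx", "ty", "tz": the shift along the tool's x, y, z in cm; "ax", "ay", "az": the turn, a rotation vector about the tool's x, y, z in degrees; "jaw": the opening, from 0 (shut) to 1 (fully open). In form: [{"tx": .., "ty": .., "tz": .., "ax": .., "ay": .., "az": .., "jaw": ..}, ...]. A call has 1 to 12 rows; each row shifts and turns the commanded pose from where the row before left it, along the tool's axes as they then stand; what a row does not reach is not made up. A row lasts 1/8 s, in which the tool goes at most 62.5 mm and 10.7 degrees, less where a joint would pass 70% of its speed; a pose out of reach is approached as far as the arm can. A call is refused whole if a number of a shift passes 6.25 or a number of a turn 10.7, either way. A call with a gripper value outside its range is refused whole. The fingers move at their own pace and stop on an object; the grip force is fixed at half the most. Time passes only in rows, so rows that do not move let the fingers close. It gives the time, the measured TCP pose, the force and the opening at its end, in the units of the state.
- get_obs(): the state, without advancing time (a new reading comes with each control period).
- viewer.get_image(name): name is "side" or "top"; returns (picture, depth): 384x512x3 uint8, red, green, blue; 384x512 float32, mm along the optical axis (not along the pixel's ray), 0 where there is no reading.
- viewer.get_calibration(name): a dict with "fx", "fy", "cx", "cy" (pixels), "rvec" (rotation vector, rad) and "tvec" (3), from world to camera coordinates, as OpenCV has them. Camera axes: x right, y down, z forward; pixel columns grow to the right and rows downward; lengths in mm; the calibration is good to about 2 mm. A picture is of the moment at which its call begins. get_calibration takes no time and is no camera call.
- ctrl.close_job(): hands the job in, once; it reports no verdict.
Trained networks look in the newest picture that a camera, given by its name, has taken for a name from the list of things; names that differ only in an ending like _2 or _b are one class to them, and where a whole thing is asked for, a point or a joint stands for the part that bears it (a point fixed in the world has none). Each returns a list of dicts, best first, with "score" (0 to 1); they miss things now and then, are a little off and sometimes report something else, mostly with a low value. They report only what shows in the picture. A call takes as long as a camera call. They do not tell look-alikes from the thing itself.
- masks_of(camera, thing): "pixels" (384x512 bool, what is visible of it) and "location" ([column, row] in pixels, amid what is visible of it).
The state is a dict: "t": time; "qpos": joint angles; "qvel": joint speeds; "joint_torque": joint torques, N m; "ee_pos": TCP position; "orientation": TCP orientation; "ft_force": force on the tool from outside, world axes, zero at the start; "moment": the same for the moment, N m; "width": finger opening in mm.
Only numpy, scipy, OpenCV 4.12 (cv2) and the standard library are available. Lean on these libraries where they do the work, as an engineer would, in place of code of your own. Each camera call takes 0.05 s, during which the arm holds its last target. There are 200 camera calls.

## Task

Lock out the wood feeder before its rollers are serviced: first park the black-balled feed lever, taking it through the H-shaped gate to neutral, across to the left-hand slot and then fully forward, away from the robot, to the yellow mark. Then take the red lockout plate by its black grip, pass its keyhole over the screw head on the sloping control panel and slide it down the panel until it hangs fully home in the narrow slot, straight and flat over the green start button. Let go of everything and leave the other things on the bench where they are.

Things in the scene. Friction and masses are not known exactly. Their poses are not given: they have to be found in the camera images.
- panel: sloping face of the fixed green control desk (up to 260 high). Origin: on the face at the foot of the dark steel screw, 215 above the bench. Axes: z out of the face, leaning 30 degrees from vertical towards the robot; x up the slope; y left across the face. The face spans x -150 to +80, y +/-110. A red stop button, 10 high, stands at x -85, y +78
- screw_top (a point): top of the screw's head, 13 out from panel's origin along its z. Shank 8 dia, with 7 clear between face and head; head 18 dia with a bevelled rim. Axes as panel
- start_button (a point): centre of the flush green start button, 27 dia, 85 below the screw on the face. Axes as panel
- plate_grip (a point): centre of the black grip of the red lockout plate (150 x 90 x 4, about 0.2 kg), which lies flat, left or right of the desk. x: along the plate to its upper end, y: across to the left, z: out of its front. Grip: block 50 (x) by 24 (y), from 4 to 52 above the plate's underside; this point is 30 above the underside, 25 from the plate's middle towards the lower end
- plate_hole (a point): centre of the keyhole's wide opening (28 wide) at the plate's underside, 37 from plate_grip along +x; the screw head goes through here. Axes as plate_grip
- plate_seat (a point): in the keyhole's narrow slot (12 wide, from the wide opening towards the upper end), at the underside, 4 short of the slot's end; 36 from plate_hole, 73 from plate_grip along +x. Fully home, the screw's axis passes here, the underside lies on the face and this point meets panel's origin. Axes as plate_grip
- lever_pivot (a point): feed lever's pivot inside the fixed green gearbox (170 x 150 x 125 high, left or right of the desk), 45 above the bench at its centre. x forward (away from robot), y left, z up. H gate in the top, 80 above here: a left and a right slot run fore and aft, joined by the neutral slot across at x 0; ribs stop corner cutting. Yellow mark at the left slot's front end
- shift_knob (a point): centre of the lever's black ball, 34 dia, on a 10 rod. From lever_pivot, along its axes, it lies at x = 145 sin(fore), y = 145 cos(fore) sin(cross), z = 145 cos(fore) cos(cross)
- shift_fore (a joint): fore-and-aft lean of the lever, rad: 0 neutral, positive forward (away from the robot), stops at +/-0.26. Stays where left; about 1.5 N at the ball moves it
- shift_cross (a joint): sideways lean of the lever, rad: positive left, stops at +/-0.24 (in the two slots). It can cross only while shift_fore is within about 0.05 of 0. Starts in the right-hand slot. Stays where left; about 1.5 N at the ball moves it
- screwdriver: bystander, leave alone: orange-handled screwdriver, 200 long, lying; origin at the centre of its underside
- wrench: bystander, leave alone: steel spanner, 180 long, lying; origin at the centre of its underside
- jar: bystander, leave alone: amber jar with steel cap, 66 dia x 75 high, standing; origin at the centre of its underside
- can: bystander, leave alone: steel can with a blue band, 66 dia x 110 high, standing; origin at the centre of its underside
- push_block: bystander, leave alone: plywood push block with a wooden grip, 160 x 70 x 57 high; origin at the centre of its underside
- tape_measure: bystander, leave alone: yellow and black tape measure, 70 x 38 x 60 high; origin at the centre of its underside
- bearing_ring: bystander, leave alone: steel bearing ring, 80 dia x 18 high, lying flat; origin at the centre of its underside
There are look-alikes about, which are no part of the job. Of the things that look like the part that bears plate_grip, take the one that is farthest from the robot's base at the start.

How it is judged:
By the outcome, as a careful person would: the job done as asked, in the order asked, and still so for the second after the job is handed in, with the robot touching nothing.
It also fails if it takes over 67 s, if anything falls off the work surface, if the arm or the gripper's body presses on something with over 40 N, if the wrist force passes 120 N, or if a joint passes its speed limit or range.

## Working session

There is one attempt and no reset: what is moved stays moved. The work goes in short steps, Python scripts to look and compute and a shell command to move; the robot and the scene stay as the last step left them, time stands still between calls to the robot, and variables do not carry over. Pictures are saved under pics/ and viewed, about 8 in all and at most 12, crops included, and the job is handed in when it is done.

```bash
mkdir -p pics
cat > h.py <<'E'
import numpy as np, cv2
from scipy.spatial.transform import Rotation as R
from workcell import get_obs, viewer, ctrl, masks_of
def cam(n):
    c=viewer.get_calibration(n); K=np.array([[c['fx'],0,c['cx']],[0,c['fy'],c['cy']],[0,0,1]])
    return K,R.from_rotvec(np.ravel(c['rvec'])).as_matrix(),np.ravel(c['tvec'])
def world(n,d,uv=None,mask=None):
    K,Rm,t=cam(n)
    if mask is not None: v,u=np.nonzero(mask&(d>0))
    else: u,v=np.array(uv).T
    z=d[v,u]; p=np.stack([(u-K[0,2])/K[0,0]*z,(v-K[1,2])/K[1,1]*z,z],1)
    return (p-t)@Rm
def proj(n,P):
    K,Rm,t=cam(n); p=(np.atleast_2d(P)@Rm.T+t)@K.T; return p[:,:2]/p[:,2:]
def grab(n,f):
    im,d=viewer.get_image(n); cv2.imwrite('pics/'+f,im[:,:,::-1]); np.save('pics/'+f[:-4],d); return im,d
E
python3 - <<'E'
from h import *
o=get_obs();print({k:np.round(v,3) for k,v in o.items()})
for n in('side','top'):
    im,d=grab(n,n+'0.png')
    K,Rm,t=cam(n);print(n,K[0,0],'cam at',-Rm.T@t,'fwd',Rm[2])
    for th in('plate_grip','shift_knob','panel','lever_pivot'):
        for m in masks_of(n,th):
            p=world(n,d,mask=m['pixels'])
            print(n,th,round(m['score'],2),np.round(m['location']),len(p),np.round(np.median(p,0)) if len(p) else'',np.round(np.percentile(p,[2,98],axis=0)).tolist() if len(p) else '')
a=cv2.imread('pics/side0.png');b=cv2.imread('pics/top0.png')
E
```

```text
{'t': np.float64(0.0), 'qpos': array([ 1.293,  0.424,  1.631, -0.   ,  1.089, -0.019]), 'qvel': array([ 0.001,  0.001, -0.   , -0.   ,  0.002,  0.001]), 'joint_torque': array([-0.0000e+00, -5.4461e+01, -2.7368e+01,  6.4000e-02,  2.2000e-02,
       -0.0000e+00]), 'ee_pos': array([159.746, 603.656, 221.9  ]), 'orientation': array([ 2.489e+00,  1.916e+00, -2.000e-03]), 'ft_force': array([ 0.157,  0.627, -0.044]), 'moment': array([-0.014,  0.055, -0.033]), 'width': np.float64(87.893)}
side 484.1917884857556 cam at [  67.08807142 -894.93397677 1362.56937766] fwd [ 0.27943775  0.5637576  -0.7772335 ]
side plate_grip 0.76 [160. 162.] 719 [295. 329.   5.] [[219.0, 293.0, -3.0], [362.0, 387.0, 52.0]]
side plate_grip 0.63 [210. 142.] 665 [497. 346.   5.] [[435.0, 310.0, -4.0], [578.0, 399.0, 52.0]]
side plate_grip 0.58 [321. 340.] 434 [ 467. -517.   57.] [[438.0, -539.0, 14.0], [501.0, -489.0, 66.0]]
side shift_knob 0.51 [314. 262.] 140 [ 526. -357.  196.] [[514.0, -370.0, 124.0], [558.0, -324.0, 205.0]]
side panel 0.93 [295. 167.] 4690 [644. -33. 195.] [[542.0, -126.0, 112.0], [750.0, 105.0, 
[... 230 characters left out ...]
am at [ 377.05470252  -13.54467019 1434.46943603] fwd [ 0.11263062 -0.00160353 -0.99363563]
top plate_grip 0.83 [154. 266.] 1057 [293. 339.   4.] [[215.0, 299.0, -2.0], [360.0, 389.0, 53.0]]
top plate_grip 0.64 [154. 206.] 988 [494. 352.   4.] [[430.0, 317.0, -3.0], [573.0, 403.0, 54.0]]
top plate_grip 0.46 [346. 203.] 3255 [ 502. -307.  123.] [[411.0, -410.0, -2.0], [601.0, -229.0, 194.0]]
top shift_knob 0.49 [363. 193.] 116 [ 525. -348.  196.] [[511.0, -384.0, 123.0], [542.0, -335.0, 203.0]]
top panel 0.91 [250. 153.] 5199 [649.  -1. 204.] [[540.0, -108.0, 144.0], [757.0, 108.0, 252.0]]
top lever_pivot 0.74 [345. 204.] 3155 [ 505. -305.  123.] [[414.0, -402.0, 6.0], [599.0, -229.0, 194.0]]
```

View pics/side0.png

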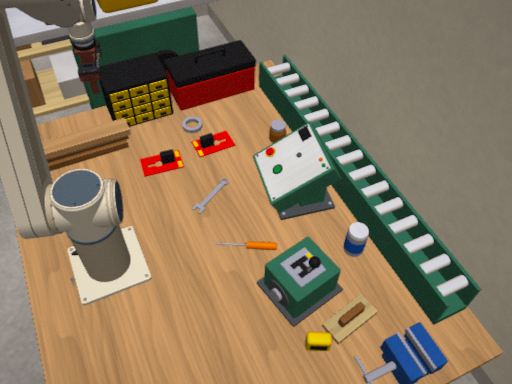

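View pics/top0.png

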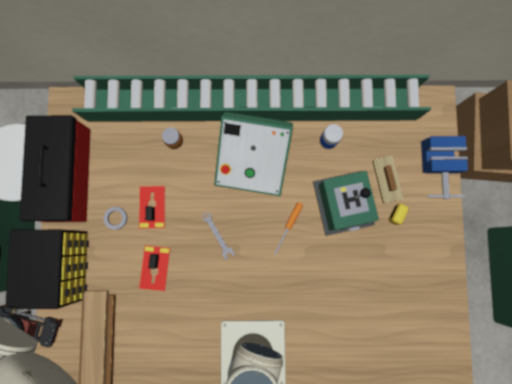

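Side: plates at (162,162) and (213,143), desk at (295,167), gearbox at (300,280). Top: far plate at (152,207), so that is mine (x≈497); knob at (365,192). Now closer measurement.

Run:
```python
from h import *
t=cv2.imread('pics/top0.png');s=cv2.imread('pics/side0.png')
def cr(im,c,r,w=60,h=48): return cv2.resize(im[r-h//2:r+h//2,c-w//2:c+w//2],(400,300),interpolation=cv2.INTER_CUBIC)
cv2.imwrite('pics/c1.png',np.vstack([np.hstack([cr(t,152,207),cr(t,347,201,88,66)]),np.hstack([cr(s,212,143),cr(t,254,152,112,84)])]))
dt=np.load('pics/top0.npy');ds=np.load('pics/side0.npy')
# table and plane fits
for n,d,im in(('top',dt,t),('side',ds,s)):
    K=cam(n); full=world(n,d,mask=np.ones(d.shape,bool)); v,u=np.nonzero(d>0)
    hsv=cv2.cvtColor(im,cv2.COLOR_BGR2HSV)[v,u].astype(int)
    # plate: red pixels in region
    P=full
    red=((hsv[:,0]<6)|(hsv[:,0]>174))&(hsv[:,1]>150)&(hsv[:,2]>100)
    yel=(abs(hsv[:,0]-26)<6)&(hsv[:,1]>150)
    reg=(P[:,0]>400)&(P[:,0]<600)&(P[:,1]>280)&(P[:,1]<430)
    m=reg&(P[:,2]<15)&(red|yel)
    pl=P[m]; r=cv2.minAreaRect(pl[:,:2].astype(np.float32)); print(n,'plate',r,'z',np.median(pl[:,2]),len(pl))
    g=P[reg&(P[:,2]>38)]; print(' grip',np.round(g.mean(0),1),cv2.minAreaRect(g[:,:2].astype(np.float32)),'ztop',np.median(g[:,2]))
    yy=P[reg&yel&(P[:,2]<15)];print(' yellow',np.round(yy.mean(0)),len(yy))
    # panel plane: ransac-like
    reg=(P[:,0]>520)&(P[:,0]<770)&(abs(P[:,1])<150)&(P[:,2]>100)&(P[:,2]<262)
    q=P[reg]; col=hsv[reg]; w=(col[:,1]<50)&(col[:,2]>130); w0=q[w]
    A=w0
    for _ in range(6):
        c=A.mean(0); nn=np.linalg.svd(A-c)[2][2]; nn*=np.sign(nn[2]); A=w0[abs((w0-c)@nn)<4]
    print(' panel n',np.round(nn,4),'tilt',np.degrees(np.arccos(nn[2])),'yaw',np.degrees(np.arctan2(-nn[1],-nn[0])),len(A), 'z at c',c)
    tl=np.radians(30)
    up=np.array([0,0,1])-nn[2]*nn; up/=np.linalg.norm(up); left=np.cross(nn,up)
    loc=np.stack([(A-c)@up,(A-c)@left],1); rr=cv2.minAreaRect(loc.astype(np.float32)); print(' rect in plane',rr,'ctr world',c+rr[0][0]*up+rr[0][1]*left)
    h=(q-c)@nn; sc=q[(h>8)&(h<18)&(np.linalg.norm(q-(c+rr[0][0]*up+rr[0][1]*left),axis=1)<80)]; print(' screwpts',len(sc),np.round(sc.mean(0),1), np.round(sc[:8]))
    gr=q[(abs(col[:,0]-65)<15)&(col[:,1]>120)&(abs(h)<5)&(np.linalg.norm(q-c,axis=1)<80)]; print(' green',len(gr),np.round(np.median(gr,0),1))
    # gearbox top
    reg=(P[:,0]>390)&(P[:,0]<620)&(P[:,1]<-200)&(P[:,1]>-430)
    gb=P[reg&(abs(P[:,2]-124)<7)]; print(' gbox',cv2.minAreaRect(gb[:,:2].astype(np.float32)),np.median(gb[:,2]),len(gb))
    kb=P[reg&(P[:,2]>172)]; print(' knob',np.round(kb.mean(0),1),np.round(kb.min(0)),np.round(kb.max(0)),len(kb))
    ym=P[reg&yel&(P[:,2]>110)&(P[:,2]<135)]; print(' mark',np.round(np.median(ym,0),1),len(ym))
```

```text
top plate ((503.571533203125, 358.2018127441406), (147.2003936767578, 89.31541442871094), 0.24454255402088165) z 3.684323935138072 719
 grip [475.9 357.5  51.3] ((476.5708312988281, 357.4092712402344), (49.25191116333008, 22.050935745239258), 2.408390998840332) ztop 51.831436340165666
 yellow [438. 359.   4.] 40
 panel n [-0.4938  0.0799  0.8659] tilt 30.01423792136144 yaw -9.196752203951032 3634 z at c [638.47282698  -4.03461978 198.80789618]
 rect in plane ((-2.2906265258789062, 4.519020080566406), (206.6874237060547, 219.03370666503906), 89.57038116455078) ctr world [637.237121    0.7433161 197.66209  ]
 screwpts 24 [661.5  -1.1 225. ] [[668.   2. 226.]
 [667.  -1. 230.]
 [667.  -4. 228.]
 [668.  -7. 227.]
 [666.   5. 223.]
 [665.   2. 226.]
 [665.  -1. 225.]
 [665.  -4. 226.]]
 green 48 [594.8   9.  174. ]
 gbox ((512.8790893554688, -320.70074462890625), (169.6881561279297, 149.84364318847656), 12.228863716125488) 124.02359248353049 2193
 knob [ 526.1 -348.3  195.2] [ 511. -369.  182.] [ 543. -334.  205.] 98
 mark [nan nan nan] 0
side plate ((504.3448791503906, 353.2125244140625)
[... 359 characters left out ...]
[636.66617575 -10.73002488 196.96139238]
 rect in plane ((-0.408966064453125, 9.993759155273438), (213.38076782226562, 209.57371520996094), 0.2917953431606293) ctr world [638.02635975  -0.8229205  196.75729058]
 screwpts 28 [651.5   7.4 217.1] [[693.  34. 234.]
 [614.  74. 193.]
 [613.  73. 189.]
 [609.  71. 188.]
 [607.  69. 186.]
 [666.   3. 225.]
 [668.  -1. 227.]
 [669.  -4. 230.]]
 green 41 [593.    6.9 172.3]
 gbox ((514.7289428710938, -326.70452880859375), (171.8389129638672, 150.97462463378906), 11.962182998657227) 125.26041046683365 2471
 knob [ 525.9 -358.1  196.1] [ 512. -371.  178.] [ 544. -339.  207.] 118
 mark [ 546.5 -299.5  125.4] 17
  return _methods._mean(a, axis=axis, dtype=dtype,
  ret = um.true_divide(
```

View pics/c1.png

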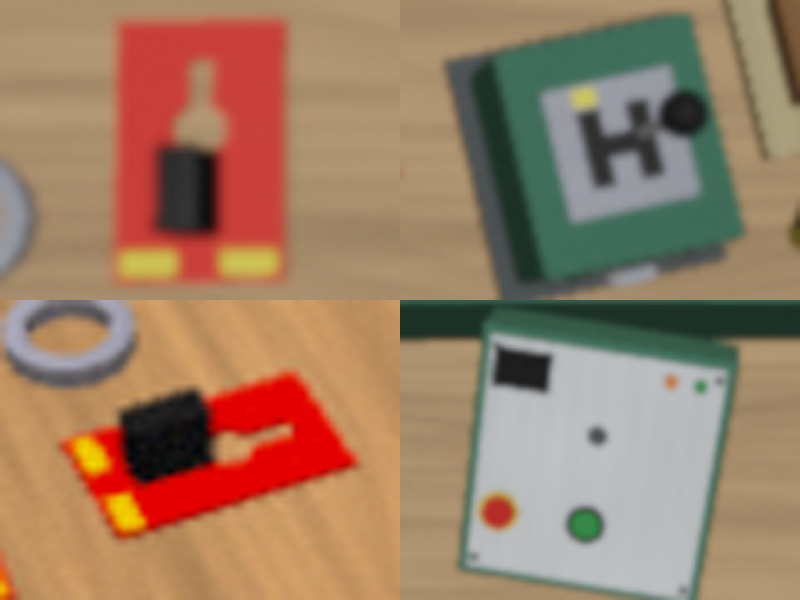

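The crops show the far plate with its keyhole towards +x (yaw ≈1°). The lever is in the right slot, with the yellow mark front left and the gearbox yawed ≈12°. The desk is yawed ≈-9.5°. Next I fit the ball and turn the tool so its jaws run fore-aft in the gearbox frame.

```bash
cat >> h.py <<'E'
def T():
    o=get_obs(); return o['ee_pos'],R.from_rotvec(o['orientation'])
def delta(P):  # world target TCP -> tool cm
    p,r=T(); return np.round(r.inv().apply(np.array(P)-p)/10,2)
E
python3 - <<'E'
from h import *
from scipy.optimize import least_squares
for n in('top','side'):
    d=np.load(f'pics/{n}0.npy'); P=world(n,d,mask=np.ones(d.shape,bool))
    k=P[(abs(P[:,0]-527)<25)&(abs(P[:,1]+352)<25)&(P[:,2]>180)]
    f=least_squares(lambda c:np.linalg.norm(k-c,axis=1)-17,[527,-352,186],loss='soft_l1'); print(n,len(k),np.round(f.x,1),f.cost)
E
python3 -m inch '[{"az":10.5,"tz":-1.5},{"az":10.5,"tz":-1.5},{"az":10.5,"tz":-1.5},{"az":10.5,"tz":-1.5},{"az":10.5,"tz":-1.5},{"az":10.5,"tz":-1.5}]'
python3 - <<'E'
from h import *
p,r=T();print(p,r.as_matrix().round(3),get_obs()['qpos'])
print(delta((420,150,320)),delta((525,-352,300)))
E
```

```text
top 98 [ 527.1 -351.2  184.6] 71.77299552383595
side 116 [ 529.5 -354.   186.7] 104.53827781618361
[159.90232922 604.14773594 222.62960551] [[ 0.256  0.967 -0.   ]
 [ 0.967 -0.256 -0.   ]
 [-0.    -0.    -1.   ]] [ 1.29300941e+00  4.23144864e-01  1.62994426e+00  6.74041620e-06
  1.08860816e+00 -1.90145219e-02]
[-37.25  36.77  -9.73] [-83.09  59.76  -7.73]$[0]: bad value
```

Apparently every key is required in each row.

```bash
python3 -m inch '[{"tx":0,"ty":0,"tz":-1.5,"ax":0,"ay":0,"az":10.5,"jaw":1},{"tx":0,"ty":0,"tz":-1.5,"ax":0,"ay":0,"az":10.5,"jaw":1},{"tx":0,"ty":0,"tz":-1.5,"ax":0,"ay":0,"az":10.5,"jaw":1},{"tx":0,"ty":0,"tz":-1.5,"ax":0,"ay":0,"az":10.5,"jaw":1},{"tx":0,"ty":0,"tz":-1.5,"ax":0,"ay":0,"az":10.5,"jaw":1},{"tx":0,"ty":0,"tz":-1.5,"ax":0,"ay":0,"az":10.5,"jaw":1}]'
python3 - <<'E'
from h import *
p,r=T();print(p,r.as_matrix().round(3),get_obs()['qpos'])
print(delta((420,150,320)),delta((528,-352.5,300)))
E
```

```text
t: 1.25
ee_pos: [159.9, 604.1, 313.2]
orientation: [-3.125, -0.324, 0.0]
ft_force: [-0.6, -0.1, -0.0]
width: 87.6
[159.89234689 604.12365273 313.20463912] [[ 0.979  0.205 -0.   ]
 [ 0.205 -0.979  0.   ]
 [-0.    -0.    -1.   ]] [1.29301060e+00 3.37142701e-01 1.54187903e+00 1.38980866e-05
 1.26255446e+00 1.08659639e+00]
[16.15 49.78 -0.68] [ 16.42 101.18   1.32]
```

```bash
python3 -m inch '[{"tx":1.8,"ty":5,"tz":0,"ax":0,"ay":0,"az":0,"jaw":1},{"tx":1.8,"ty":5,"tz":0,"ax":0,"ay":0,"az":0,"jaw":1},{"tx":1.8,"ty":5,"tz":0,"ax":0,"ay":0,"az":0,"jaw":1},{"tx":1.8,"ty":5,"tz":0,"ax":0,"ay":0,"az":0,"jaw":1},{"tx":1.8,"ty":5,"tz":0,"ax":0,"ay":0,"az":0,"jaw":1},{"tx":1.8,"ty":5,"tz":0,"ax":0,"ay":0,"az":0,"jaw":1},{"tx":1.8,"ty":5,"tz":0,"ax":0,"ay":0,"az":0,"jaw":1},{"tx":1.8,"ty":5,"tz":0,"ax":0,"ay":0,"az":0,"jaw":1},{"tx":1.8,"ty":5,"tz":0,"ax":0,"ay":0,"az":0,"jaw":1},{"tx":0,"ty":5,"tz":0,"ax":0,"ay":0,"az":0,"jaw":1},{"tx":0,"ty":5,"tz":0,"ax":0,"ay":0,"az":0,"jaw":1},{"tx":0,"ty":5,"tz":0,"ax":0,"ay":0,"az":0,"jaw":1}]'
python3 -m inch '[{"tx":0,"ty":5,"tz":0,"ax":0,"ay":0,"az":0,"jaw":1},{"tx":0,"ty":5,"tz":0,"ax":0,"ay":0,"az":0,"jaw":1},{"tx":0,"ty":5,"tz":0,"ax":0,"ay":0,"az":0,"jaw":1},{"tx":0,"ty":5,"tz":0,"ax":0,"ay":0,"az":0,"jaw":1},{"tx":0,"ty":5,"tz":0,"ax":0,"ay":0,"az":0,"jaw":1},{"tx":0,"ty":5,"tz":0,"ax":0,"ay":0,"az":0,"jaw":1},{"tx":0,"ty":5,"tz":0,"ax":0,"ay":0,"az":0,"jaw":1},{"tx":0,"ty":4,"tz":1,"ax":0,"ay":0,"az":0,"jaw":1}]'
python3 - <<'E'
from h import *
p,r=T();print(p,get_obs()['qpos'])
print(delta((528,-352.5,167)))
for n in('side','top'): grab(n,n+'1.png')
a=cv2.imread('pics/side1.png')[140:320,190:430];b=cv2.imread('pics/top1.png')[110:290,270:510]
cv2.imwrite('pics/c2.png',cv2.resize(np.hstack([a,b]),(800,300),interpolation=cv2.INTER_CUBIC))
E
```

```text
t: 2.75
ee_pos: [445.0, 50.2, 313.0]
orientation: [3.124, 0.333, 0.001]
ft_force: [0.1, 0.4, -0.6]
width: 87.8
t: 3.75
ee_pos: [527.6, -331.7, 303.3]
orientation: [3.123, 0.332, 0.002]
ft_force: [-0.2, 0.1, -0.4]
width: 88.3
[ 527.58861213 -331.71549351  303.33658835] [-5.80352256e-01  3.41535420e-01  1.55822227e+00 -5.78609687e-05
  1.23980399e+00 -7.91980981e-01]
[-0.42  2.02 13.64]
```

View pics/c2.png

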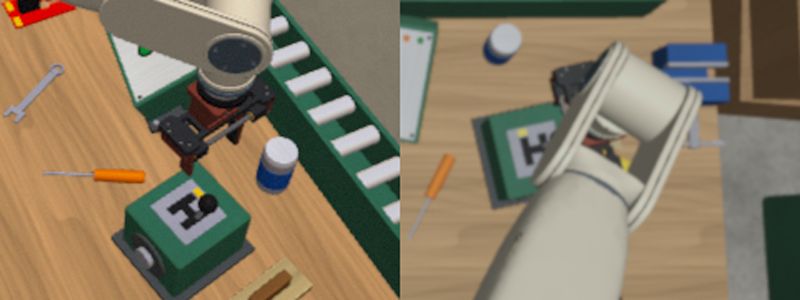

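Side crop: the gripper is above and behind the ball at (207,203), with nothing in the way. I descend and grip the ball.

```bash
python3 -m inch '[{"tx":-0.2,"ty":1,"tz":1,"ax":0,"ay":0,"az":0,"jaw":1},{"tx":-0.2,"ty":1,"tz":2.6,"ax":0,"ay":0,"az":0,"jaw":1},{"tx":0,"ty":0,"tz":4,"ax":0,"ay":0,"az":0,"jaw":1},{"tx":0,"ty":0,"tz":4,"ax":0,"ay":0,"az":0,"jaw":1},{"tx":0,"ty":0,"tz":2,"ax":0,"ay":0,"az":0,"jaw":1},{"tx":0,"ty":0,"tz":0,"ax":0,"ay":0,"az":0,"jaw":0.3},{"tx":0,"ty":0,"tz":0,"ax":0,"ay":0,"az":0,"jaw":0.3},{"tx":0,"ty":0,"tz":0,"ax":0,"ay":0,"az":0,"jaw":0.3},{"tx":0,"ty":0,"tz":0,"ax":0,"ay":0,"az":0,"jaw":0.3},{"tx":0,"ty":0,"tz":0,"ax":0,"ay":0,"az":0,"jaw":0.3},{"tx":0,"ty":0,"tz":0,"ax":0,"ay":0,"az":0,"jaw":0.3}]'
python3 - <<'E'
from h import *
p,r=T();o=get_obs();print(p,o['width'],o['ft_force'])
for n in('side','top'): grab(n,n+'2.png')
a=cv2.imread('pics/side2.png')[180:330,230:390]
cv2.imwrite('pics/c3.png',cv2.resize(a,(640,600),interpolation=cv2.INTER_CUBIC))
E
```

```text
t: 5.22
ee_pos: [527.3, -349.9, 166.9]
orientation: [3.124, 0.333, 0.0]
ft_force: [-0.5, 0.2, 0.6]
width: 32.5
[ 527.34493322 -349.90940232  166.89351863] 32.47599157569596 [-0.52756171  0.17003941  0.57246736]
```

View pics/c3.png

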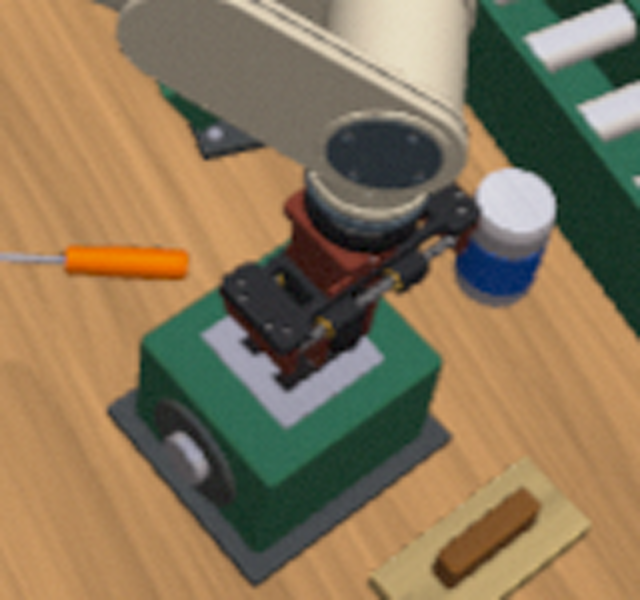

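Gripped (32.5 mm). The ball is about 8 mm ahead of neutral: back to neutral, then a first bit of the crossing.

```bash
python3 -m inch '[{"tx":-0.4,"ty":0,"tz":0,"ax":0,"ay":0,"az":0,"jaw":0.2},{"tx":-0.4,"ty":0,"tz":0,"ax":0,"ay":0,"az":0,"jaw":0.2},{"tx":0,"ty":0,"tz":0,"ax":0,"ay":0,"az":0,"jaw":0.2}]'
python3 -m inch '[{"tx":0,"ty":-0.7,"tz":-0.1,"ax":0,"ay":0,"az":0,"jaw":0.2},{"tx":0,"ty":-0.7,"tz":-0.1,"ax":0,"ay":0,"az":0,"jaw":0.2},{"tx":0,"ty":0,"tz":0,"ax":0,"ay":0,"az":0,"jaw":0.2}]'
python3 - <<'E'
from h import *
p,r=T();o=get_obs();print(p,o['width'],r.inv().apply(o['ft_force']))
E
```

```text
t: 5.7
ee_pos: [520.6, -351.9, 167.6]
orientation: [3.122, 0.332, 0.004]
ft_force: [3.7, 0.8, 4.4]
width: 32.5
t: 6.08
ee_pos: [517.1, -338.2, 169.8]
orientation: [3.121, 0.334, 0.002]
ft_force: [2.5, -1.6, 5.9]
width: 32.5
[ 517.10734556 -338.2380754   169.83314973] 32.46046754984966 [ 2.06435504  2.12078975 -5.86174662]
```

```bash
python3 -m inch '[{"tx":0,"ty":-0.9,"tz":-0.2,"ax":0,"ay":0,"az":0,"jaw":0.2},{"tx":0,"ty":-0.9,"tz":-0.1,"ax":0,"ay":0,"az":0,"jaw":0.2},{"tx":0,"ty":-0.9,"tz":0,"ax":0,"ay":0,"az":0,"jaw":0.2},{"tx":0,"ty":-0.9,"tz":0.1,"ax":0,"ay":0,"az":0,"jaw":0.2},{"tx":0,"ty":-0.9,"tz":0.2,"ax":0,"ay":0,"az":0,"jaw":0.2},{"tx":0,"ty":-0.5,"tz":0.1,"ax":0,"ay":0,"az":0,"jaw":0.2},{"tx":0,"ty":0,"tz":0,"ax":0,"ay":0,"az":0,"jaw":0.2}]'
python3 - <<'E'
from h import *
p,r=T();o=get_obs();print(p,o['width'],r.inv().apply(o['ft_force']))
E
```

```text
t: 6.95
ee_pos: [505.9, -288.4, 167.8]
orientation: [-3.123, -0.334, 0.0]
ft_force: [0.7, 0.6, 2.9]
width: 32.5
[ 505.88931096 -288.41029967  167.81104408] 32.54083751799171 [ 0.85897131 -0.45461995 -2.91412536]
```

```bash
python3 -m inch '[{"tx":0,"ty":-0.4,"tz":0.1,"ax":0,"ay":0,"az":0,"jaw":0.2},{"tx":0,"ty":-0.2,"tz":0,"ax":0,"ay":0,"az":0,"jaw":0.2},{"tx":0,"ty":0,"tz":0,"ax":0,"ay":0,"az":0,"jaw":0.2}]'
python3 - <<'E'
from h import *
p,r=T();o=get_obs();print(p,o['width'],r.inv().apply(o['ft_force']))
E
python3 -m inch '[{"tx":0.8,"ty":0,"tz":0,"ax":0,"ay":0,"az":0,"jaw":0.2},{"tx":0.8,"ty":0,"tz":0,"ax":0,"ay":0,"az":0,"jaw":0.2},{"tx":0,"ty":0,"tz":0,"ax":0,"ay":0,"az":0,"jaw":0.2}]'
python3 - <<'E'
from h import *
p,r=T();o=get_obs();print(p,o['width'],r.inv().apply(o['ft_force']))
E
```

```text
t: 7.32
ee_pos: [504.8, -283.1, 166.6]
orientation: [3.124, 0.333, 0.0]
ft_force: [-0.2, -2.0, 0.7]
width: 32.6
[ 504.75769547 -283.11978207  166.57219714] 32.5944728477635 [-0.6123397   1.88040862 -0.73849367]
t: 7.7
ee_pos: [519.8, -279.5, 166.2]
orientation: [-3.123, -0.333, 0.004]
ft_force: [-4.2, -2.8, 3.3]
width: 32.7
[ 519.82949997 -279.48871617  166.21471021] 32.676917727229956 [-4.73928928  1.88110744 -3.24873167]
```

```bash
python3 -m inch '[{"tx":0.8,"ty":0,"tz":0.1,"ax":0,"ay":0,"az":0,"jaw":0.2},{"tx":0.8,"ty":0,"tz":0.2,"ax":0,"ay":0,"az":0,"jaw":0.2},{"tx":0.4,"ty":0,"tz":0.1,"ax":0,"ay":0,"az":0,"jaw":0.2},{"tx":0,"ty":0,"tz":0,"ax":0,"ay":0,"az":0,"jaw":0.2}]'
python3 - <<'E'
from h import *
p,r=T();o=get_obs();print(p,o['width'],r.inv().apply(o['ft_force']))
E
python3 -m inch '[{"tx":0.3,"ty":0,"tz":0,"ax":0,"ay":0,"az":0,"jaw":0.2},{"tx":0.3,"ty":0,"tz":0,"ax":0,"ay":0,"az":0,"jaw":0.2},{"tx":0,"ty":0,"tz":0,"ax":0,"ay":0,"az":0,"jaw":0.2}]'
python3 - <<'E'
from h import *
p,r=T();o=get_obs();print(p,o['width'],r.inv().apply(o['ft_force']))
E
```

```text
t: 8.2
ee_pos: [539.6, -275.5, 162.2]
orientation: [-3.124, -0.333, 0.001]
ft_force: [-3.7, -2.6, -0.1]
width: 32.4
[ 539.61932449 -275.46403653  162.21165472] 32.36232561794593 [-4.16199413  1.76977035  0.08428117]
t: 8.57
ee_pos: [543.9, -274.3, 161.4]
orientation: [-3.123, -0.333, 0.006]
ft_force: [-6.1, -5.8, -1.9]
width: 32.5
[ 543.85841051 -274.31836174  161.43740211] 32.545204553308714 [-7.16926839  4.413753    1.95588509]
```

```bash
python3 -m inch '[{"tx":0.3,"ty":0,"tz":0,"ax":0,"ay":0,"az":0,"jaw":0.2},{"tx":0,"ty":0,"tz":0,"ax":0,"ay":0,"az":0,"jaw":0.2},{"tx":0,"ty":0,"tz":0,"ax":0,"ay":0,"az":0,"jaw":0.2}]'
python3 - <<'E'
from h import *
p,r=T();o=get_obs();print(p,o['width'],r.inv().apply(o['ft_force']))
E
```

```text
t: 8.95
ee_pos: [545.8, -273.8, 161.1]
orientation: [-3.122, -0.333, 0.009]
ft_force: [-9.4, -6.8, -2.8]
width: 32.2
[ 545.77583434 -273.77579977  161.07280375] 32.21395665479145 [-10.60930062   4.67572196   2.88935936]
```

At the front stop (force rising, hardly any travel). I release, rise and check the lever while moving off.

```bash
python3 -m inch '[{"tx":-0.3,"ty":0,"tz":0,"ax":0,"ay":0,"az":0,"jaw":0.2},{"tx":0,"ty":0,"tz":0,"ax":0,"ay":0,"az":0,"jaw":0.8},{"tx":0,"ty":0,"tz":0,"ax":0,"ay":0,"az":0,"jaw":0.8},{"tx":0,"ty":0,"tz":0,"ax":0,"ay":0,"az":0,"jaw":0.8},{"tx":0,"ty":0,"tz":-3,"ax":0,"ay":0,"az":0,"jaw":0.8},{"tx":0,"ty":0,"tz":-5,"ax":0,"ay":0,"az":0,"jaw":0.8},{"tx":0,"ty":0,"tz":-6,"ax":0,"ay":0,"az":0,"jaw":0.8},{"tx":-3,"ty":-4,"tz":-1,"ax":0,"ay":0,"az":0,"jaw":0.8},{"tx":-3,"ty":-4,"tz":0,"ax":0,"ay":0,"az":0,"jaw":0.8},{"tx":-3,"ty":-4,"tz":0,"ax":0,"ay":0,"az":0,"jaw":0.8},{"tx":-1,"ty":-5,"tz":0,"ax":0,"ay":0,"az":0,"jaw":1},{"tx":-1,"ty":-5,"tz":0,"ax":0,"ay":0,"az":0,"jaw":1}]'
python3 -m inch '[{"tx":0,"ty":-6,"tz":0,"ax":0,"ay":0,"az":0,"jaw":1},{"tx":0,"ty":-6,"tz":0,"ax":0,"ay":0,"az":0,"jaw":1},{"tx":0,"ty":-6,"tz":0,"ax":0,"ay":0,"az":0,"jaw":1},{"tx":0,"ty":-6,"tz":0,"ax":0,"ay":0,"az":0,"jaw":1},{"tx":0,"ty":0,"tz":0,"ax":0,"ay":0,"az":-10,"jaw":1},{"tx":0,"ty":0,"tz":0,"ax":0,"ay":0,"az":-10,"jaw":1},{"tx":0,"ty":0,"tz":0,"ax":0,"ay":0,"az":-10,"jaw":1},{"tx":0,"ty":0,"tz":0,"ax":0,"ay":0,"az":-10,"jaw":1},{"tx":0,"ty":0,"tz":0,"ax":0,"ay":0,"az":-10,"jaw":1},{"tx":0,"ty":0,"tz":0,"ax":0,"ay":0,"az":-10,"jaw":1},{"tx":0,"ty":0,"tz":0,"ax":0,"ay":0,"az":-10,"jaw":1},{"tx":0,"ty":0,"tz":0,"ax":0,"ay":0,"az":-9,"jaw":1}]'
python3 - <<'E'
from h import *
from scipy.optimize import least_squares
p,r=T();print(p,r.as_matrix().round(3),get_obs()['qpos'])
print(delta((477,356,100)))
c,s_=np.cos(np.radians(12)),np.sin(np.radians(12))
for n,piv in(('top',(512.9,-320.7)),('side',(514.7,-326.7))):
    im,d=grab(n,n+'3.png'); P=world(n,d,mask=np.ones(d.shape,bool))
    k=P[(abs(P[:,0]-540)<35)&(abs(P[:,1]+283)<35)&(P[:,2]>172)&(P[:,2]<230)]
    if len(k)<10: print(n,len(k));continue
    f=least_squares(lambda q:np.linalg.norm(k-q,axis=1)-17,[540,-283,182],loss='soft_l1').x
    x,y=f[:2]-piv; print(n,len(k),np.round(f,1),'local',x*c+y*s_,y*c-x*s_, 'exp 37.3, 33.3')
a=cv2.imread('pics/side3.png')[210:330,230:370];b=cv2.imread('pics/top3.png')[150:270,280:420]
cv2.imwrite('pics/c4.png',cv2.resize(np.hstack([a,b]),(800,343),interpolation=cv2.INTER_CUBIC))
E
```

```text
t: 10.45
ee_pos: [391.3, -81.0, 313.0]
orientation: [-3.124, -0.332, -0.003]
ft_force: [1.1, 0.6, 0.6]
width: 85.9
t: 11.95
ee_pos: [341.3, 152.7, 313.0]
orientation: [-2.192, -2.25, -0.002]
ft_force: [0.8, -0.5, -0.2]
width: 88.0
[341.31708969 152.65089231 312.95046276] [[-0.026  1.     0.001]
 [ 1.     0.026  0.001]
 [ 0.001  0.001 -1.   ]] [ 3.88333037e-01 -8.67250020e-02  2.03505280e+00  5.08661505e-04
  1.19231558e+00 -1.20884795e+00]
[19.96 14.08 21.32]
top 94 [ 543.4 -281.1  180. ] local 38.01900279164085 32.394714850163865 exp 37.3, 33.3
side 109 [ 545.6 -284.2  181.3] local 39.07659718338539 35.16572731930846 exp 37.3, 33.3
```

View pics/c4.png

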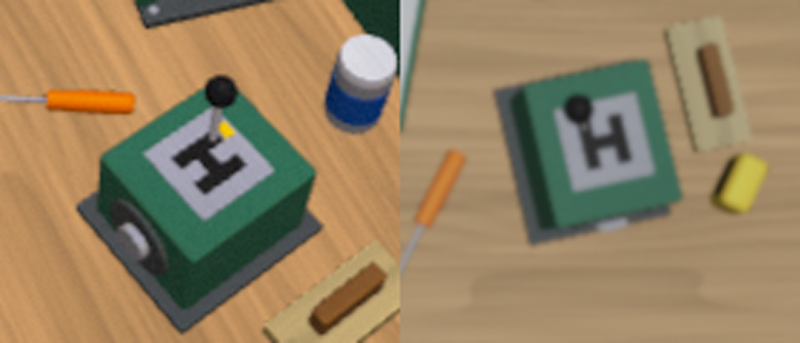

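Ball over the yellow mark at the front left (local 38/33 against an expected 37/33), so the lever is parked. Now the plate.

```bash
python3 -m inch '[{"tx":5,"ty":3.5,"tz":2,"ax":0,"ay":0,"az":0,"jaw":1},{"tx":5,"ty":3.5,"tz":4,"ax":0,"ay":0,"az":0,"jaw":1},{"tx":5,"ty":3.5,"tz":5,"ax":0,"ay":0,"az":0,"jaw":1},{"tx":5,"ty":3.6,"tz":5,"ax":0,"ay":0,"az":0,"jaw":1},{"tx":0,"ty":0,"tz":5,"ax":0,"ay":0,"az":0,"jaw":1},{"tx":0,"ty":0,"tz":0,"ax":0,"ay":0,"az":0,"jaw":1}]'
python3 - <<'E'
from h import *
print(T()[0],delta((477,356,13)))
grab('side','side4.png')
a=cv2.imread('pics/side4.png')[90:210,140:300]
cv2.imwrite('pics/c5.png',cv2.resize(a,(640,480),interpolation=cv2.INTER_CUBIC))
E
```

```text
t: 12.8
ee_pos: [455.3, 323.9, 126.5]
orientation: [-2.2, -2.24, 0.013]
ft_force: [-0.0, -0.0, 0.9]
width: 87.6
[455.34836323 323.94463356 126.46949099] [ 3.21  2.3  11.32]
```

View pics/c5.png

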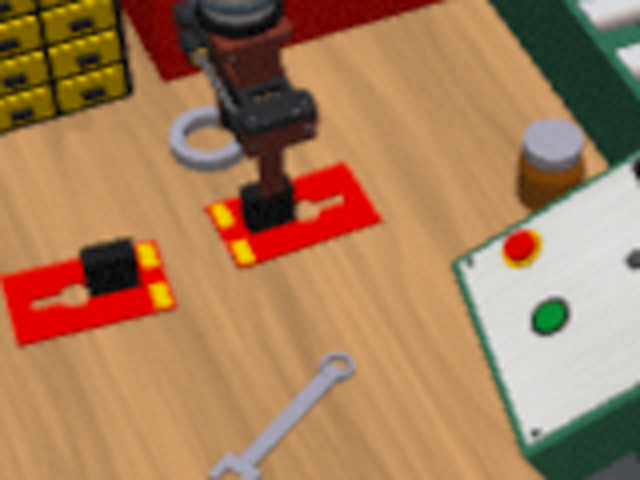

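The crop shows the gripper above the far plate's grip at (268,205), ring clear of it. Final alignment, descent, grip.

```bash
python3 -m inch '[{"tx":1.6,"ty":1.2,"tz":1,"ax":0,"ay":0,"az":0,"jaw":1},{"tx":1.6,"ty":1.1,"tz":1,"ax":0,"ay":0,"az":0,"jaw":1},{"tx":0,"ty":0,"tz":3,"ax":0,"ay":0,"az":0,"jaw":1},{"tx":0,"ty":0,"tz":3,"ax":0,"ay":0,"az":0,"jaw":1},{"tx":0,"ty":0,"tz":0,"ax":0,"ay":0,"az":0,"jaw":1}]'
python3 - <<'E'
from h import *
p,r=T();print(p,r.as_matrix().round(3),delta((477,356,13)))
E
```

```text
t: 13.48
ee_pos: [479.7, 357.3, 49.4]
orientation: [-2.199, -2.243, 0.003]
ft_force: [0.9, 0.3, 0.4]
width: 87.7
[479.72244539 357.31273272  49.4325457 ] [[-0.02   1.    -0.002]
 [ 1.     0.02  -0.001]
 [-0.001 -0.002 -1.   ]] [-0.12 -0.27  3.64]
```

```bash
python3 -m inch '[{"tx":-0.1,"ty":-0.3,"tz":1.6,"ax":0,"ay":0,"az":0,"jaw":1},{"tx":0,"ty":0,"tz":1.6,"ax":0,"ay":0,"az":0,"jaw":1},{"tx":0,"ty":0,"tz":0.4,"ax":0,"ay":0,"az":0,"jaw":1},{"tx":0,"ty":0,"tz":0,"ax":0,"ay":0,"az":0,"jaw":0.1},{"tx":0,"ty":0,"tz":0,"ax":0,"ay":0,"az":0,"jaw":0.1},{"tx":0,"ty":0,"tz":0,"ax":0,"ay":0,"az":0,"jaw":0.1},{"tx":0,"ty":0,"tz":0,"ax":0,"ay":0,"az":0,"jaw":0.1},{"tx":0,"ty":0,"tz":0,"ax":0,"ay":0,"az":0,"jaw":0.1},{"tx":0,"ty":0,"tz":0,"ax":0,"ay":0,"az":0,"jaw":0.1},{"tx":0,"ty":0,"tz":0,"ax":0,"ay":0,"az":0,"jaw":0.1}]'
python3 - <<'E'
from h import *
p,r=T();print(p,r.as_matrix().round(3),get_obs()['width'])
for n in('top','side'):
    im,d=grab(n,n+'5.png')
    P=world(n,d,mask=np.ones(d.shape,bool)); v,u=np.nonzero(d>0)
    hsv=cv2.cvtColor(im,cv2.COLOR_RGB2HSV)[v,u].astype(int)
    red=((hsv[:,0]<6)|(hsv[:,0]>174))&(hsv[:,1]>200)&(hsv[:,2]>100)
    m=red&(P[:,0]>400)&(P[:,0]<600)&(P[:,1]>280)&(P[:,1]<430)&(P[:,2]<12)
    print(n,m.sum(),cv2.minAreaRect(P[m][:,:2].astype(np.float32)),P[m].max(0),P[m].min(0))
E
```

```text
t: 14.72
ee_pos: [477.3, 356.6, 14.0]
orientation: [-2.199, -2.244, -0.0]
ft_force: [-0.2, 0.6, 1.1]
width: 23.7
[477.2578939  356.59104618  13.97897785] [[-0.02  1.    0.  ]
 [ 1.    0.02  0.  ]
 [ 0.    0.   -1.  ]] 23.706115657450514Traceback (most recent call last):
  File "<stdin>", line 9, in <module>
    return umr_maximum(a, axis, None, out, keepdims, initial, where)
ValueError: zero-size array to reduction operation maximum which has no identity
```

Gripped on the 24 mm grip (23.7). I lift and bring the plate in front of the desk with the right tilt; a helper works out the remaining moves.

```bash
cat >> h.py <<'E'
O=np.array([667.5,-3,215.]); psi=np.radians(-9.4)
def panel():
    c,s=np.cos(psi),np.sin(psi); h,v=np.sqrt(3)/2,.5
    up=np.array([h*c,h*s,v]); left=np.array([-s,c,0]); n=np.array([-v*c,-v*s,h]); return up,left,n
def plan(a,h,e=0,l=0):
    "a: plate point (along plate x from grip) over screw, underside h off the face"
    up,left,n=panel(); p,r=T(); Rt=R.from_matrix(np.array([left,up,-n]).T)
    tgt=O+(h+14)*n-(a+e)*up+l*left
    print('tcp',p.round(1),'tool d cm',(r.inv().apply(tgt-p)/10).round(2),'in tgt axes',(Rt.inv().apply(tgt-p)/10).round(2),'turn deg',np.degrees((r.inv()*Rt).as_rotvec()).round(1),'f tool',r.inv().apply(get_obs()['ft_force']).round(1),'w',round(float(get_obs()['width']),1))
E
python3 -m inch '[{"tx":0,"ty":0,"tz":-1,"ax":0,"ay":0,"az":0,"jaw":0.1},{"tx":0,"ty":0,"tz":-3,"ax":0,"ay":0,"az":0,"jaw":0.1},{"tx":0,"ty":0,"tz":-4,"ax":0,"ay":0,"az":0,"jaw":0.1},{"tx":0,"ty":0,"tz":-5,"ax":0,"ay":0,"az":0,"jaw":0.1},{"tx":0,"ty":0,"tz":-5,"ax":0,"ay":0,"az":0,"jaw":0.1},{"tx":0,"ty":0,"tz":-5,"ax":0,"ay":0,"az":0,"jaw":0.1},{"tx":0,"ty":0,"tz":-5,"ax":0,"ay":0,"az":0,"jaw":0.1},{"tx":-3,"ty":-1,"tz":-2,"ax":0,"ay":0,"az":0,"jaw":0.1},{"tx":-4,"ty":-1,"tz":0,"ax":0,"ay":0,"az":0,"jaw":0.1},{"tx":-4,"ty":0,"tz":0,"ax":0,"ay":0,"az":0,"jaw":0.1},{"tx":-4,"ty":0,"tz":0,"ax":0,"ay":0,"az":0,"jaw":0.1},{"tx":-4,"ty":0,"tz":0,"ax":0,"ay":0,"az":0,"jaw":0.1}]'
python3 -m inch '[{"tx":-4,"ty":0,"tz":0,"ax":0,"ay":0,"az":0,"jaw":0.1},{"tx":-4,"ty":0,"tz":0,"ax":0,"ay":0,"az":0,"jaw":0.1},{"tx":-4,"ty":0,"tz":0,"ax":0,"ay":0,"az":0,"jaw":0.1},{"tx":-3,"ty":0,"tz":0,"ax":0,"ay":0,"az":5,"jaw":0.1},{"tx":0,"ty":0,"tz":0,"ax":0,"ay":0,"az":5.5,"jaw":0.1},{"tx":0,"ty":0,"tz":0,"ax":-6,"ay":0,"az":0,"jaw":0.1},{"tx":0,"ty":0,"tz":0,"ax":-6,"ay":0,"az":0,"jaw":0.1},{"tx":0,"ty":0,"tz":0,"ax":-6,"ay":0,"az":0,"jaw":0.1},{"tx":0,"ty":0,"tz":0,"ax":-6,"ay":0,"az":0,"jaw":0.1},{"tx":0,"ty":0,"tz":0,"ax":-6,"ay":0,"az":0,"jaw":0.1}]'
python3 - <<'E'
from h import *
plan(37,45); print(get_obs()['qpos'])
E
```

```text
t: 16.27
ee_pos: [460.5, 164.8, 314.4]
orientation: [2.198, 2.244, 0.0]
ft_force: [0.7, -0.7, -2.0]
width: 23.7
t: 17.52
ee_pos: [463.5, 16.1, 314.3]
orientation: [2.059, 1.748, 0.472]
ft_force: [-0.0, -0.2, -1.1]
width: 24.1
tcp [463.5  16.1 314.3] tool d cm [ 1.43  9.   12.95] in tgt axes [ 1.44  9.04 12.92] turn deg [ 0.2 -0.   0. ] f tool [-0.2 -0.5  0.9] w 24.1
[ 0.09450532 -0.15365507  2.18991854 -0.22658282  0.60491971 -1.1594676 ]
```

```bash
python3 -m inch '[{"tx":0.3,"ty":1.8,"tz":2.6,"ax":0,"ay":0,"az":0,"jaw":0.1},{"tx":0.3,"ty":1.8,"tz":2.6,"ax":0,"ay":0,"az":0,"jaw":0.1},{"tx":0.3,"ty":1.8,"tz":2.6,"ax":0,"ay":0,"az":0,"jaw":0.1},{"tx":0.3,"ty":1.8,"tz":2.6,"ax":0,"ay":0,"az":0,"jaw":0.1},{"tx":0.2,"ty":1.8,"tz":2.5,"ax":0,"ay":0,"az":0,"jaw":0.1},{"tx":0,"ty":0,"tz":0,"ax":0,"ay":0,"az":0,"jaw":0.1},{"tx":0,"ty":0,"tz":0,"ax":0,"ay":0,"az":0,"jaw":0.1}]'
python3 - <<'E'
from h import *
plan(37,25)
p,r=T(); hole=p+r.apply([0,37,14]); end=p+r.apply([0,100,12])
for n in('top','side'):
    im,d=grab(n,n+'6.png'); print(n,'hole',proj(n,hole),'screwtop',proj(n,O+13*panel()[2]),'upper end mid',proj(n,end))
a=cv2.imread('pics/side6.png')[110:210,240:350];b=cv2.imread('pics/top6.png')[95:195,200:310]
cv2.imwrite('pics/c6.png',cv2.resize(np.hstack([a,b]),(800,364),interpolation=cv2.INTER_CUBIC))
E
```

```text
t: 18.4
ee_pos: [605.9, 6.9, 247.2]
orientation: [2.062, 1.751, 0.468]
ft_force: [0.2, 0.3, -2.3]
width: 23.8
tcp [605.9   6.9 247.2] tool d cm [0.03 0.1  2.01] in tgt axes [0.03 0.09 2.01] turn deg [-0.1 -0.   0.1] f tool [ 0.3 -1.   2.1] w 23.8
top hole [[251.39080903 151.53819779]] screwtop [[252.30089343 148.16652063]] upper end mid [[254.21470832 131.18898471]]
side hole [[293.06028809 148.21431651]] screwtop [[297.32712471 153.04717411]] upper end mid [[310.1620574  137.67218355]]
```

View pics/c6.png

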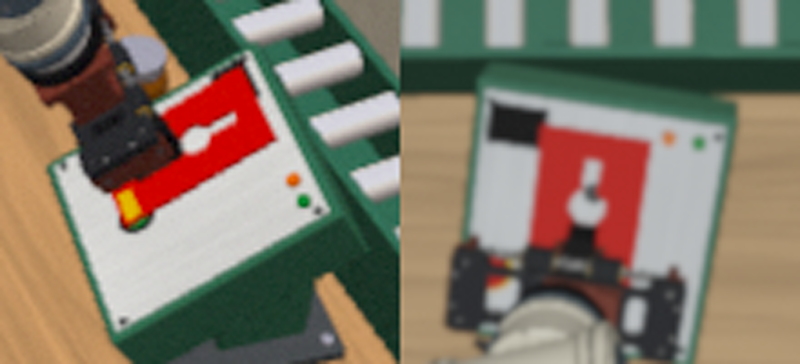

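Both views show the hole just short of the screw head: top crop has the screw at (592,190) and the hole at (587,207), as projected. I measure blob centroids to refine the screw.

Run:
```python
from h import *
up,left,n=panel()
def blob(g,c,w,lo,inv=False):
    x,y=c; a=g[y-w:y+w+1,x-w:x+w+1].astype(float); q=np.clip(lo-a,0,None); v,u=np.mgrid[y-w:y+w+1,x-w:x+w+1]; return (q*u).sum()/q.sum(),(q*v).sum()/q.sum()
for nme in('top','side'):
    g=cv2.cvtColor(cv2.imread(f'pics/{nme}0.png'),cv2.COLOR_BGR2GRAY)
    st=O+11*n; pc=proj(nme,st)[0]; c=tuple(np.round(pc).astype(int))
    bg=np.median(g[c[1]-8:c[1]+9,c[0]-8:c[0]+9]); 
    b=np.array(blob(g,c,5,bg-25)); print(nme,'screw blob',b.round(2),'pred',pc.round(2))
    J=np.array([proj(nme,st+10*up)[0]-pc,proj(nme,st+10*left)[0]-pc]).T/10
    print('  corr mm (up,left)',np.linalg.solve(J,b-pc).round(1))
    # green button
    bt=O-85*up; pb=proj(nme,bt)[0]; h=cv2.cvtColor(cv2.imread(f'pics/{nme}0.png'),cv2.COLOR_BGR2HSV)
    c=np.round(pb).astype(int); m=np.zeros(g.shape,bool); s=np.s_[c[1]-9:c[1]+10,c[0]-9:c[0]+10]; m[s]=(h[s][...,1]>90)
    v,u=np.nonzero(m); b2=np.array([u.mean(),v.mean()]); J=np.array([proj(nme,bt+10*up)[0]-pb,proj(nme,bt+10*left)[0]-pb]).T/10
    print('  button corr',np.linalg.solve(J,b2-pb).round(1),len(u))
    # hole+slot in latest: non-red inside plate
    h=cv2.cvtColor(cv2.imread(f'pics/{nme}6.png'),cv2.COLOR_BGR2HSV).astype(int)
    p,r=T(); 
    for dx in(-5,0,5,10,20,30): # sample width of the opening along plate y, on the top surface
        row=[]
        for dy in range(-26,27,1):
            q=proj(nme,p+r.apply([dy,37+dx,10]))[0]; S=cv2.remap(h[...,1].astype(np.float32),np.float32([[q[0]]]),np.float32([[q[1]]]),cv2.INTER_LINEAR)[0,0]; row.append(S)
        row=np.array(row); w=np.clip(row.max()-60-row,0,None)
        print('  hole row',dx,'centre left',round((w*np.arange(-26,27)).sum()/max(w.sum(),1),1))
```

```text
top screw blob [252.83 147.63] pred [252.36 147.98]
  corr mm (up,left) [ 1.3 -1.3]
  button corr [ 0.7 -1.2] 53
  hole row -5 centre left 0.8
  hole row 0 centre left 0.9
  hole row 5 centre left 0.6
  hole row 10 centre left 2.1
  hole row 20 centre left 1.7
  hole row 30 centre left 1.0
side screw blob [298.58 154.51] pred [297.58 153.36]
  corr mm (up,left) [ 1.4 -6.2]
  button corr [ 0.9 -2.8] 52
  hole row -5 centre left -3.2
  hole row 0 centre left -2.7
  hole row 5 centre left -3.0
  hole row 10 centre left -3.3
  hole row 20 centre left -2.7
  hole row 30 centre left -2.8
```

```bash
cat >> h.py <<'E'
O=O+1.2*panel()[0]-1.8*panel()[1]
E
python3 - <<'E'
from h import *
plan(37,15)
E
python3 -m inch '[{"tx":-0.15,"ty":0.2,"tz":0.6,"ax":0,"ay":0,"az":0,"jaw":0.1},{"tx":0,"ty":0,"tz":0.7,"ax":0,"ay":0,"az":0,"jaw":0.1},{"tx":0,"ty":0,"tz":0.7,"ax":0,"ay":0,"az":0,"jaw":0.1},{"tx":0,"ty":0,"tz":0.7,"ax":0,"ay":0,"az":0,"jaw":0.1},{"tx":0,"ty":0,"tz":0,"ax":0,"ay":0,"az":0,"jaw":0.1}]'
python3 - <<'E'
from h import *
plan(37,2)
E
```

```text
tcp [606.1   7.  247.7] tool d cm [-0.16  0.17  3.05] in tgt axes [-0.16  0.17  3.05] turn deg [ 0.  -0.   0.1] f tool [-0.5 -0.5  1.7] w 24.1
t: 19.12
ee_pos: [621.7, 2.9, 223.9]
orientation: [2.062, 1.751, 0.467]
ft_force: [0.2, 0.4, -1.7]
width: 24.0
tcp [621.7   2.9 223.9] tool d cm [-0.01 -0.02  1.48] in tgt axes [-0.01 -0.03  1.48] turn deg [-0.1 -0.   0.1] f tool [ 0.5 -0.7  1.5] w 24.0
```

```bash
python3 -m inch '[{"tx":0,"ty":0,"tz":0.3,"ax":0,"ay":0,"az":0,"jaw":0.1},{"tx":0,"ty":0,"tz":0.3,"ax":0,"ay":0,"az":0,"jaw":0.1},{"tx":0,"ty":0,"tz":0,"ax":0,"ay":0,"az":0,"jaw":0.1}]'
python3 - <<'E'
from h import *
plan(37,2)
E
python3 -m inch '[{"tx":0,"ty":0,"tz":0.3,"ax":0,"ay":0,"az":0,"jaw":0.1},{"tx":0,"ty":0,"tz":0.3,"ax":0,"ay":0,"az":0,"jaw":0.1},{"tx":0,"ty":0,"tz":0,"ax":0,"ay":0,"az":0,"jaw":0.1}]'
python3 - <<'E'
from h import *
plan(37,2)
E
```

```text
t: 19.5
ee_pos: [624.8, 2.5, 219.5]
orientation: [2.061, 1.75, 0.469]
ft_force: [-0.1, -0.1, -2.2]
width: 23.9
tcp [624.8   2.5 219.5] tool d cm [-0.03 -0.08  0.94] in tgt axes [-0.02 -0.08  0.94] turn deg [-0.  -0.   0.1] f tool [-0.1 -1.1  1.9] w 23.9
t: 19.88
ee_pos: [627.7, 2.0, 214.2]
orientation: [2.061, 1.75, 0.469]
ft_force: [0.5, 0.3, -2.1]
width: 23.5
tcp [627.7   2.  214.2] tool d cm [-0.02 -0.07  0.33] in tgt axes [-0.02 -0.07  0.33] turn deg [-0.  -0.   0.1] f tool [ 0.4 -0.6  2. ] w 23.5
```

The head went through without contact. Now I feel for the face.

```bash
python3 -m inch '[{"tx":0,"ty":0,"tz":0.3,"ax":0,"ay":0,"az":0,"jaw":0.1},{"tx":0,"ty":0,"tz":0.1,"ax":0,"ay":0,"az":0,"jaw":0.1},{"tx":0,"ty":0,"tz":0,"ax":0,"ay":0,"az":0,"jaw":0.1}]'
python3 - <<'E'
from h import *
plan(37,0)
E
python3 -m inch '[{"tx":0,"ty":0,"tz":0.15,"ax":0,"ay":0,"az":0,"jaw":0.1},{"tx":0,"ty":0,"tz":0,"ax":0,"ay":0,"az":0,"jaw":0.1}]'
python3 - <<'E'
from h import *
plan(37,0); print(get_obs()['moment'])
E
```

```text
t: 20.25
ee_pos: [629.7, 1.7, 210.9]
orientation: [2.061, 1.75, 0.469]
ft_force: [-0.4, 0.5, -1.5]
width: 23.8
tcp [629.7   1.7 210.9] tool d cm [-0.03 -0.08  0.15] in tgt axes [-0.03 -0.08  0.15] turn deg [-0.  -0.   0.1] f tool [ 0.4 -1.2  1. ] w 23.8
t: 20.5
ee_pos: [630.4, 1.6, 209.6]
orientation: [2.061, 1.75, 0.469]
ft_force: [-1.3, -0.1, -1.9]
width: 23.9
tcp [630.4   1.6 209.6] tool d cm [-0.03 -0.08  0.  ] in tgt axes [-0.03 -0.08  0.  ] turn deg [-0.  -0.   0.1] f tool [-0.3 -2.1  1. ] w 23.9
[ 0.11189827  0.4509623  -0.01950353]
```

```bash
python3 -m inch '[{"tx":0,"ty":0,"tz":0.15,"ax":0,"ay":0,"az":0,"jaw":0.1},{"tx":0,"ty":0,"tz":0,"ax":0,"ay":0,"az":0,"jaw":0.1}]'
python3 - <<'E'
from h import *
plan(37,0)
E
python3 -m inch '[{"tx":0,"ty":0,"tz":0.15,"ax":0,"ay":0,"az":0,"jaw":0.1},{"tx":0,"ty":0,"tz":0,"ax":0,"ay":0,"az":0,"jaw":0.1}]'
python3 - <<'E'
from h import *
plan(37,0); print(get_obs()['moment'])
E
```

```text
t: 20.75
ee_pos: [630.8, 1.6, 209.2]
orientation: [2.061, 1.75, 0.469]
ft_force: [-8.9, 2.7, 7.9]
width: 24.1
tcp [630.8   1.6 209.2] tool d cm [-0.03 -0.09 -0.06] in tgt axes [-0.03 -0.09 -0.06] turn deg [ 0.  -0.   0.1] f tool [  1.3  -4.  -11.4] w 24.1
t: 21.0
ee_pos: [631.0, 1.5, 209.1]
orientation: [2.06, 1.75, 0.469]
ft_force: [-22.0, 4.3, 23.7]
width: 23.8
tcp [631.    1.5 209.1] tool d cm [-0.03 -0.1  -0.07] in tgt axes [-0.03 -0.1  -0.07] turn deg [ 0.1 -0.   0.1] f tool [  0.7  -7.6 -31.8] w 23.8
[-0.16140274  1.42335585 -0.25153181]
```

Face contact at nominal -0.5 mm. I back off to about 1 mm clear and start sliding down.

```bash
python3 -m inch '[{"tx":0,"ty":0,"tz":-0.36,"ax":0,"ay":0,"az":0,"jaw":0.1},{"tx":0,"ty":-0.4,"tz":0,"ax":0,"ay":0,"az":0,"jaw":0.1},{"tx":0,"ty":-0.4,"tz":0,"ax":0,"ay":0,"az":0,"jaw":0.1},{"tx":0,"ty":0,"tz":0,"ax":0,"ay":0,"az":0,"jaw":0.1}]'
python3 - <<'E'
from h import *
plan(73,0.5)
E
python3 -m inch '[{"tx":0,"ty":-0.4,"tz":0,"ax":0,"ay":0,"az":0,"jaw":0.1},{"tx":0,"ty":-0.4,"tz":0,"ax":0,"ay":0,"az":0,"jaw":0.1},{"tx":0,"ty":0,"tz":0,"ax":0,"ay":0,"az":0,"jaw":0.1}]'
python3 - <<'E'
from h import *
plan(73,0.5)
E
```

```text
t: 21.5
ee_pos: [622.7, 2.8, 205.4]
orientation: [2.062, 1.751, 0.468]
ft_force: [0.2, 0.4, -0.8]
width: 23.9
tcp [622.7   2.8 205.4] tool d cm [-0.01 -2.79 -0.02] in tgt axes [-0.02 -2.79 -0.02] turn deg [-0.1 -0.   0.1] f tool [ 0.4 -0.3  0.8] w 23.9
t: 21.88
ee_pos: [616.0, 3.9, 201.8]
orientation: [2.062, 1.751, 0.468]
ft_force: [0.2, 0.9, -1.2]
width: 23.7
tcp [616.    3.9 201.8] tool d cm [-0.02 -2.03  0.01] in tgt axes [-0.02 -2.03  0.01] turn deg [-0.  -0.   0.1] f tool [ 0.9 -0.5  1.1] w 23.7
```

```bash
python3 -m inch '[{"tx":0,"ty":-0.4,"tz":0,"ax":0,"ay":0,"az":0,"jaw":0.1},{"tx":0,"ty":-0.4,"tz":0,"ax":0,"ay":0,"az":0,"jaw":0.1},{"tx":0,"ty":0,"tz":0,"ax":0,"ay":0,"az":0,"jaw":0.1}]'
python3 - <<'E'
from h import *
plan(73,0)
E
python3 -m inch '[{"tx":0,"ty":-0.4,"tz":0,"ax":0,"ay":0,"az":0,"jaw":0.1},{"tx":0,"ty":-0.4,"tz":0,"ax":0,"ay":0,"az":0,"jaw":0.1},{"tx":0,"ty":0,"tz":0,"ax":0,"ay":0,"az":0,"jaw":0.1}]'
python3 - <<'E'
from h import *
plan(73,0)
E
```

```text
t: 22.25
ee_pos: [609.2, 5.0, 197.9]
orientation: [2.061, 1.751, 0.468]
ft_force: [0.3, 0.3, -1.6]
width: 23.8
tcp [609.2   5.  197.9] tool d cm [-0.02 -1.23  0.07] in tgt axes [-0.02 -1.23  0.06] turn deg [-0.  -0.   0.1] f tool [ 0.4 -0.6  1.5] w 23.8
t: 22.62
ee_pos: [602.3, 6.1, 193.9]
orientation: [2.062, 1.751, 0.468]
ft_force: [0.1, 0.8, -2.3]
width: 23.8
tcp [602.3   6.1 193.9] tool d cm [-0.02 -0.42  0.06] in tgt axes [-0.02 -0.42  0.06] turn deg [-0.  -0.   0.1] f tool [ 0.8 -1.1  2. ] w 23.8
```

```bash
python3 -m inch '[{"tx":0,"ty":-0.2,"tz":0,"ax":0,"ay":0,"az":0,"jaw":0.1},{"tx":0,"ty":-0.2,"tz":0,"ax":0,"ay":0,"az":0,"jaw":0.1},{"tx":0,"ty":0,"tz":0,"ax":0,"ay":0,"az":0,"jaw":0.1}]'
python3 - <<'E'
from h import *
plan(73,0)
E
python3 -m inch '[{"tx":0,"ty":-0.15,"tz":0,"ax":0,"ay":0,"az":0,"jaw":0.1},{"tx":0,"ty":0,"tz":0,"ax":0,"ay":0,"az":0,"jaw":0.1}]'
python3 - <<'E'
from h import *
plan(73,0)
E
```

```text
t: 23.0
ee_pos: [599.2, 6.7, 192.1]
orientation: [2.061, 1.75, 0.469]
ft_force: [0.2, -0.1, -2.0]
width: 23.7
tcp [599.2   6.7 192.1] tool d cm [-0.02 -0.06  0.06] in tgt axes [-0.02 -0.06  0.06] turn deg [-0.  -0.   0.1] f tool [-0.  -0.8  1.8] w 23.7
t: 23.25
ee_pos: [598.0, 6.9, 191.4]
orientation: [2.061, 1.75, 0.469]
ft_force: [0.2, 0.2, -2.2]
width: 23.8
tcp [598.    6.9 191.4] tool d cm [-0.02  0.08  0.06] in tgt axes [-0.02  0.08  0.06] turn deg [-0.  -0.   0.1] f tool [ 0.2 -0.9  2. ] w 23.8
```

```bash
python3 -m inch '[{"tx":0,"ty":-0.15,"tz":0,"ax":0,"ay":0,"az":0,"jaw":0.1},{"tx":0,"ty":0,"tz":0,"ax":0,"ay":0,"az":0,"jaw":0.1}]'
python3 - <<'E'
from h import *
plan(73,0)
E
python3 -m inch '[{"tx":0,"ty":-0.15,"tz":0,"ax":0,"ay":0,"az":0,"jaw":0.1},{"tx":0,"ty":0,"tz":0,"ax":0,"ay":0,"az":0,"jaw":0.1}]'
python3 - <<'E'
from h import *
plan(73,0)
E
```

```text
t: 23.5
ee_pos: [597.4, 7.1, 191.2]
orientation: [2.06, 1.75, 0.47]
ft_force: [1.6, -0.7, -2.3]
width: 23.8
tcp [597.4   7.1 191.2] tool d cm [-0.03  0.14  0.08] in tgt axes [-0.03  0.14  0.08] turn deg [ 0.1 -0.1  0.1] f tool [-0.5  0.4  2.8] w 23.8
t: 23.75
ee_pos: [597.2, 7.4, 191.2]
orientation: [2.059, 1.749, 0.473]
ft_force: [4.4, -0.7, -0.1]
width: 23.7
tcp [597.2   7.4 191.2] tool d cm [-0.06  0.16  0.09] in tgt axes [-0.06  0.17  0.09] turn deg [ 0.2 -0.1  0.1] f tool [0.1 3.8 2.3] w 23.7
```

Slot end reached (stalled, +4 N up the slope). I press lightly flat on the face, then ease and release with a partial opening.

```bash
python3 -m inch '[{"tx":0,"ty":0,"tz":0.15,"ax":0,"ay":0,"az":0,"jaw":0.1},{"tx":0,"ty":0,"tz":0.1,"ax":0,"ay":0,"az":0,"jaw":0.1},{"tx":0,"ty":0,"tz":0,"ax":0,"ay":0,"az":0,"jaw":0.1}]'
python3 - <<'E'
from h import *
plan(73,0)
for n in('top','side'): grab(n,n+'7.png')
a=cv2.imread('pics/side7.png')[110:210,240:350];b=cv2.imread('pics/top7.png')[95:195,200:310]
cv2.imwrite('pics/c7.png',cv2.resize(np.hstack([a,b]),(800,364),interpolation=cv2.INTER_CUBIC))
E
```

```text
t: 24.12
ee_pos: [598.1, 7.3, 189.9]
orientation: [2.059, 1.748, 0.473]
ft_force: [-3.2, 0.4, 14.8]
width: 23.8
tcp [598.1   7.3 189.9] tool d cm [-0.06  0.15 -0.07] in tgt axes [-0.06  0.15 -0.07] turn deg [ 0.2 -0.1  0.1] f tool [ -0.1   4.7 -14.4] w 23.8
```

View pics/c7.png

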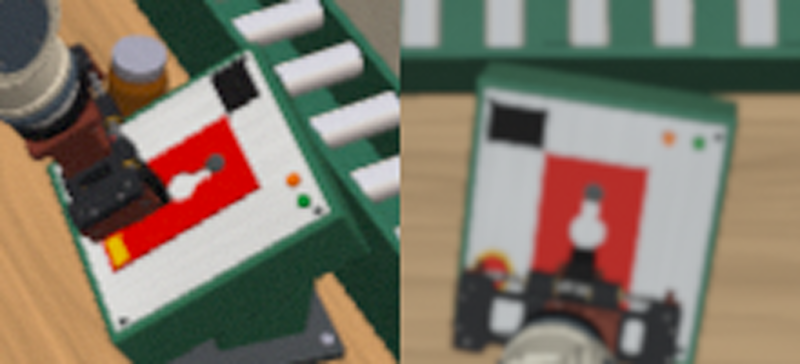

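The screw head sits at the top end of the narrow slot in both views (side crop (215,162), top crop (593,190)), and the plate is flat. Releasing.

```bash
python3 -m inch '[{"tx":0,"ty":0,"tz":-0.15,"ax":0,"ay":0,"az":0,"jaw":0.1},{"tx":0,"ty":0,"tz":0,"ax":0,"ay":0,"az":0,"jaw":0.55},{"tx":0,"ty":0,"tz":0,"ax":0,"ay":0,"az":0,"jaw":0.55},{"tx":0,"ty":0,"tz":0,"ax":0,"ay":0,"az":0,"jaw":0.55},{"tx":0,"ty":0,"tz":-1,"ax":0,"ay":0,"az":0,"jaw":0.55},{"tx":0,"ty":0,"tz":-2,"ax":0,"ay":0,"az":0,"jaw":0.55},{"tx":0,"ty":0,"tz":-4,"ax":0,"ay":0,"az":0,"jaw":0.55},{"tx":0,"ty":0,"tz":-5,"ax":0,"ay":0,"az":0,"jaw":0.55},{"tx":0,"ty":-3,"tz":-5,"ax":0,"ay":0,"az":0,"jaw":0.55},{"tx":0,"ty":-5,"tz":-3,"ax":0,"ay":0,"az":0,"jaw":0.55},{"tx":5,"ty":-2,"tz":0,"ax":0,"ay":0,"az":0,"jaw":0.55},{"tx":5,"ty":0,"tz":0,"ax":0,"ay":0,"az":0,"jaw":0.55}]'
python3 -m inch '[{"tx":5,"ty":0,"tz":0,"ax":0,"ay":0,"az":0,"jaw":0.55},{"tx":5,"ty":0,"tz":0,"ax":0,"ay":0,"az":0,"jaw":0.55},{"tx":5,"ty":0,"tz":0,"ax":0,"ay":0,"az":0,"jaw":0.55},{"tx":0,"ty":0,"tz":0,"ax":0,"ay":0,"az":0,"jaw":0.55},{"tx":0,"ty":0,"tz":0,"ax":0,"ay":0,"az":0,"jaw":0.55}]'
python3 - <<'E'
from h import *
up,left,n=panel()
print(get_obs()['ft_force'])
for c in('top','side'):
    im,d=grab(c,c+'8.png'); P=world(c,d,mask=np.ones(d.shape,bool)); v,u=np.nonzero(d>0)
    hsv=cv2.cvtColor(im,cv2.COLOR_RGB2HSV)[v,u].astype(int); q=P-O; L=np.stack([q@up,q@left,q@n],1)
    m=((hsv[:,0]<6)|(hsv[:,0]>174))&(hsv[:,1]>150)&(abs(L[:,1])<60)&(abs(L[:,2])<10)&(L[:,0]>-140)&(L[:,0]<60)
    A=L[m]; nn=np.linalg.svd(A-A.mean(0))[2][2]
    print(c,m.sum(),'rect',cv2.minAreaRect(A[:,:2].astype(np.float32)),'h',np.median(A[:,2]).round(1),'normal',nn.round(3),'x range',A[:,0].min(),A[:,0].max())
a=cv2.imread('pics/side8.png');b=cv2.imread('pics/top8.png')[95:195,200:310]
A=cv2.resize(a[110:210,240:350],(400,364),interpolation=cv2.INTER_CUBIC);B=cv2.resize(b,(400,364),interpolation=cv2.INTER_CUBIC)
C=cv2.resize(a,(300,225));D=cv2.resize(cv2.imread('pics/top8.png'),(300,225))
cv2.imwrite('pics/c8.png',np.vstack([np.hstack([A,B]),np.hstack([C,D,np.zeros((225,200,3),np.uint8)])]))
E
```

```text
t: 25.72
ee_pos: [426.4, 136.5, 313.2]
orientation: [2.061, 1.748, 0.472]
ft_force: [0.3, -1.1, -0.5]
width: 48.6
t: 26.35
ee_pos: [451.7, 283.6, 312.1]
orientation: [2.061, 1.751, 0.467]
ft_force: [0.2, -0.3, 0.0]
width: 48.0
[ 0.20060153 -0.33553939  0.04328661]
top 743 rect ((-47.547889709472656, 1.6140861511230469), (142.66067504882812, 82.01022338867188), 0.09492002427577972) h 4.0 normal [ 0.002 -0.001 -1.   ] x range -118.89252923733834 23.81523957545768
side 602 rect ((-49.62005615234375, -2.3641891479492188), (92.22631072998047, 149.1527557373047), 89.22134399414062) h 2.6 normal [ 0.007 -0.009 -1.   ] x range -124.40501511861706 25.33320364136691
```

View pics/c8.png

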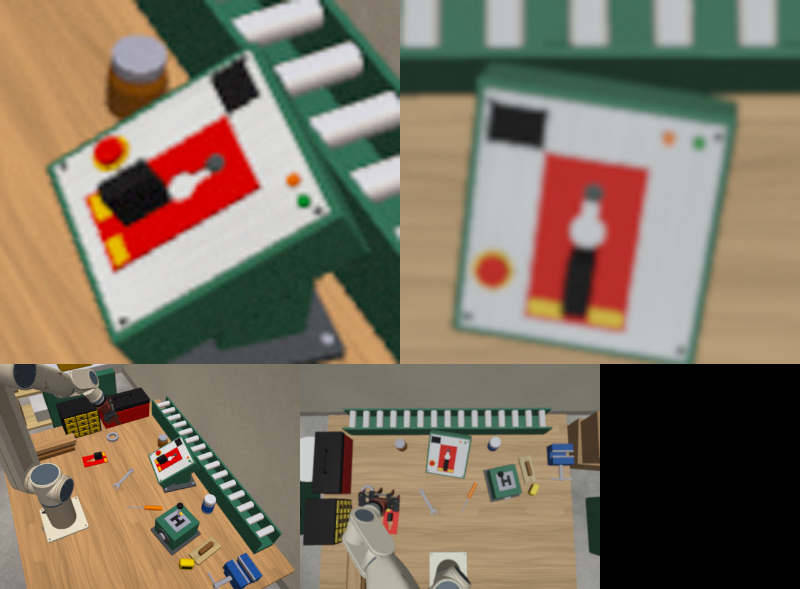

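The plate hangs straight: centre at -48/-50 mm (expected -48), rotation under 1°, flat. The lever is still parked and the bystanders look untouched, so I hand in.

```bash
python3 -c "
from workcell import ctrl
print(ctrl.close_job())"
```

```text
the job is handed in; nothing more can be done
None
```

The feed lever is parked and the lockout plate is hung on the panel. The job was handed in at about 26 s, with the gripper empty and clear of everything.

- **Lever:** I gripped the ball, brought it to neutral, crossed to the left slot and pushed it forward to the stop. Afterwards the ball measured about 38 mm forward and 32–35 mm left of the pivot, against 37.3 and 33.3 expected. It sits over the yellow mark.
- **Plate:** I took the far one of the two look-alikes and passed its keyhole over the screw head without contact. I slid it down until the slot end stopped it, then pressed it lightly onto the face and released it. In the last pictures its centre lies 47.5 mm (top camera) and 49.6 mm (side camera) below the screw; 48 is expected. It is turned less than 1° and lies flat over the start button.
- **Bystanders:** they look undisturbed in the last pictures, but I did not measure them again.
- **Forces:** the highest reading I saw was about 33 N at the wrist, while feeling for the panel face.
- **Disagreement:** the two cameras differed by up to 6 mm across the bench. I corrected for this using both views and contact.

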